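# Square up the caster plates and park the tape roll on them

### The arm

A 7-joint arm with a two-finger parallel gripper is mounted at the origin on the work surface. World frame = base frame: x ahead of the robot, y to its left, z up, the work surface at z = 0. Lengths are in m, angles in rad, forces in N, time in s.
With the tool pointing down it reaches from about 0.4 to 0.925 m from the base axis. Payload 5.6 kg.
Tool frame: the origin (TCP) lies at the very end of the fingers, on their centre line; the grasp point (between the pads) lies 19 mm behind it; z points along the fingers, y is the line along which they close (so a half turn about z gives the same grasp; the last joint's range is limited). The gripper opens to 85 mm and grips with 20 to 120 N. Pads are 22 mm wide; open, the fingers measure 114 mm over their backs; the gripper's body (76 mm by 85 mm) begins 54 mm behind the grasp point. The pads swing forward as they close: fully open they stand 13 mm farther back than shut.
Start: joints at [1.168, 0.468, -0.012, 1.603, 0.006, 1.071, -0.056], TCP at [0.229, -0.608, 0.231] pointing down, gripper open.
Joint ranges: [-2.53, 2.53], [-0.31, 2.02], [-1.57, 1.55], [0.28, 2.44], [-1.29, 4.43], [0.15, 1.84], [-2.92, 2.92]. Speed limits (rad/s): [2.57, 2.57, 3.14, 3.14, 3.14, 3.14, 3.14].

### API

Orientations are given as a 3x3 rotation matrix whose columns are the frame's x, y, z axes.
In Python, from rig import sensors, optics, arm gives the robot as it stands.
- The arm moves only by the tool apply_moves, never from a script. Its argument "increments" is a list of rows, each a list of 7 numbers: the closure, from -1 (fully open) to 1 (shut), then the shift along the tool's x, y, z in m, then the turn, a rotation vector about the tool's x, y, z in degrees. In form: [[jaw, tx, ty, tz, rx, ry, rz], ...]. A call has 1 to 12 rows; each row shifts and turns the commanded pose from where the row before left it, along the tool's axes as they then stand; what a row does not reach is not made up. A row lasts 1/8 s, in which the tool goes at most 62.5 mm and 10.7 degrees, less where a joint would pass 70% of its speed; a pose out of reach is approached as far as the arm can. A call with a gripper value outside its range is refused whole. The fingers move at their own pace and stop on an object; "squeeze" is the grip in N (left out, the last holds). Time passes only in rows, so rows that do not move let the fingers close. It gives the time, the measured TCP pose, the force, the opening and the grip force at its end, in the units of the state.
- sensors.get_state(): the state, without advancing time (a new reading comes with each control period).
- optics.camera(name): name is "side" or "top"; returns (picture, depth): 480x640x3 uint8, blue, green, red; 480x640 float32, m along the optical axis (not along the pixel's ray), 0 where there is no reading.
- optics.camera_model(name): a dict with "vertical_fov" (degrees; the focal length in pixels is half the picture's height over the tangent of half this angle, whatever the lens; pixels are square), "cx", "cy" (the principal point, pixels), "world_to_cam" (4x4, takes a point from world to camera coordinates). Camera axes: x right, y up, looking along -z (the intrinsics and any distortion apply to the point x, -y, -z); pixel columns grow to the right and rows downward; lengths in m; the calibration is good to about 2 mm. A picture is of the moment at which its call begins. camera_model takes no time and is no camera call.
- arm.close_job(): hands the job in; it is judged then, once.
The state is a dict: "t": time; "joints": joint angles; "joint_velocities": joint speeds; "effort": joint torques, N m; "ee_pos": TCP position; "ee_rot": TCP orientation; "contact_force": force on the tool from outside, world axes, zero at the start; "moment": the same for the moment, N m; "finger_gap": finger opening in m; "finger_force": force on a finger pad.
Only numpy, scipy, OpenCV 4.12 (cv2) and the standard library are available. Lean on these libraries where they do the work, as an engineer would, in place of code of your own. Each camera call takes 0.05 s, during which the arm holds its last target. There are 200 camera calls.

### The job

Tap the skewed stack of four metal plates until all their edges line up and every plate lies flush against both steel fences of the blue squaring jig. Then slide the orange tape roll up along its leaning spindle until it is off, and set it down upright (hole vertical) in the middle of the top plate, ready for binding: lower it right onto the plate before letting go, do not drop it, and leave the stack squared. Leave the maroon roll, the yellow bin and the grey-green tin where they are.

Things in the scene. Friction and masses are not known exactly. Their poses are not given: they have to be found in the camera images.
- jig: fixed blue squaring jig: base 185 (own x) x 220 (own y) x 10 mm, with two dark steel fences 12 mm thick, tops 48 mm above the bench. Back fence along own y, inner face at x = +45 mm; side fence along own x, inner face at y = +60 mm; the -x and -y sides are open (base ends at x = -128, y = -148 mm). Origin on the bench, under the centre of the place for the squared stack
- stack_place (a point): on the top face of the jig's base, 10 mm over the jig's origin: where the centre of the lowest plate's underside belongs. A plate flush with both fences has its centre at the jig's x = y = 0, its 90 mm side along the jig's x. The squared stack is 32 mm high: its top is 42 mm above the bench
- plate_1: flat rectangular metal plate with five dark bolt holes, 90 (own x) x 120 (own y) x 8 mm thick, 0.2 kg; origin at the centre of its underside, z up. Lowest of the four in the stack, lies on the jig's base.
- plate_2: flat rectangular metal plate with five dark bolt holes, 90 (own x) x 120 (own y) x 8 mm thick, 0.2 kg; origin at the centre of its underside, z up. Number 2 from below in the stack.
- plate_3: flat rectangular metal plate with five dark bolt holes, 90 (own x) x 120 (own y) x 8 mm thick, 0.2 kg; origin at the centre of its underside, z up. Number 3 from below in the stack.
- plate_4: flat rectangular metal plate with five dark bolt holes, 90 (own x) x 120 (own y) x 8 mm thick, 0.2 kg; origin at the centre of its underside, z up. Number 4 from below in the stack, the top one.
- spindle: fixed green stand with a leaning steel spindle: base plate 100 x 90 x 12 mm; the spindle (31 mm thick, 76 mm long above a round flange of 68 mm diameter) leans 30 degrees from vertical towards the stand's own -x; origin under the base's centre, on the bench
- spindle_foot (a point): point on the spindle's axis at the top of its flange, on which the roll rests
- spindle_tip (a point): free upper end of the spindle, on its axis, 76 mm from spindle_foot
- roll: orange tape roll with a cardboard core: outer diameter 60 mm, bore 36 mm, 64 mm long, 0.16 kg; at first on the spindle, leaning with it, so that the spindle's end stands 12 mm out of it. Origin at the centre of its lower end face; own z is the axis of its bore, pointing away from the flange
- spare_roll: bystander: loose maroon tape roll standing on the bench, 60 mm diameter, 50 mm high; origin under its centre
- bin: bystander: loose yellow open parts bin 110 (own x) x 90 x 55 mm high; origin under its centre
- tin: bystander: loose grey-green steel card tin 130 (own x) x 100 x 87 mm high; origin under its centre
Not all that is in view belongs to the job. There is more than one size of the roll; the one meant has the size given above. Leave any brown look-alike of the plate_2 alone.

How it is judged:
On the way, in this order (a step that is already met when the one before it is completed fails the run):
1. all four plates lie flat with their edges lined up, flush against both fences, and at rest, while the orange roll is still on its spindle (x of plate_1 in the frame of jig between -0.003 and 0.003 m and y of plate_1 in the frame of jig between -0.003 and 0.003 m and angle between the x axis of each of plate_1, plate_2, plate_3, plate_4 and the x axis of jig, either way round below 0.04 rad and angle between each of plate_1, plate_2, plate_3, plate_4's own z axis and vertical below 0.04 rad and linear speed of each of plate_1, plate_2, plate_3, plate_4 below 0.02 m/s and x of plate_2 in the frame of jig between -0.003 and 0.003 m and y of plate_2 in the frame of jig between -0.003 and 0.003 m and x of plate_3 in the frame of jig between -0.003 and 0.003 m and y of plate_3 in the frame of jig between -0.003 and 0.003 m and x of plate_4 in the frame of jig between -0.003 and 0.003 m and y of plate_4 in the frame of jig between -0.003 and 0.003 m and distance between roll and spindle_foot below 0.015 m), for 0.2 s.
2. the orange roll is off the spindle, upright and still held just over or on the top plate (angle between roll's own z axis and vertical below 0.2 rad and z of roll in the frame of jig between 0.038 and 0.05 m and horizontal distance between roll and stack_place below 0.03 m and contact force between the fingers and roll above 0.5 N), for 0.04 s.
At the end, for the whole second after the job is handed in: all four plates lie flat, flush with both fences: each within 3 mm of its squared place along both jig axes and turned less than 0.04 rad from it; the orange roll stands upright (within 0.12 rad) on the top plate, its centre within 20 mm of the stack's centre; everything at rest (x of plate_1 in the frame of jig between -0.003 and 0.003 m and y of plate_1 in the frame of jig between -0.003 and 0.003 m and angle between the x axis of each of plate_1, plate_2, plate_3, plate_4 and the x axis of jig, either way round below 0.04 rad and angle between each of plate_1, plate_2, plate_3, plate_4's own z axis and vertical below 0.04 rad and linear speed of each of plate_1, plate_2, plate_3, plate_4, roll below 0.02 m/s and x of plate_2 in the frame of jig between -0.003 and 0.003 m and y of plate_2 in the frame of jig between -0.003 and 0.003 m and x of plate_3 in the frame of jig between -0.003 and 0.003 m and y of plate_3 in the frame of jig between -0.003 and 0.003 m and x of plate_4 in the frame of jig between -0.003 and 0.003 m and y of plate_4 in the frame of jig between -0.003 and 0.003 m and angle between roll's own z axis and vertical below 0.12 rad and horizontal distance between roll and stack_place below 0.02 m and z of roll in the frame of jig between 0.039 and 0.045 m); the robot touches nothing.
It fails at once if the maroon roll is moved more than 20 mm or tipped (distance of spare_roll from where it was at the start of the episode above 0.02 m or angle between spare_roll's own z axis and vertical above 0.3 rad).
It fails at once if the yellow bin is moved more than 20 mm or tipped (distance of bin from where it was at the start of the episode above 0.02 m or angle between bin's own z axis and vertical above 0.3 rad).
It fails at once if the grey-green tin is moved more than 20 mm or tipped (distance of tin from where it was at the start of the episode above 0.02 m or angle between tin's own z axis and vertical above 0.3 rad).
It also fails if it takes over 67 s, if anything falls off the work surface, if the arm or the gripper's body presses on something with over 40 N, if the wrist force passes 120 N, or if a joint passes its speed limit or range.

## Working session

There is one attempt and no reset: what is moved stays moved. The work goes in short steps, Python scripts to look and compute and a tool call to move; the robot and the scene stay as the last step left them, time stands still between calls to the robot, and variables do not carry over. Pictures are saved under pics/ and viewed, at most 10 in all, crops included, and the job is handed in when it is done.

Besides the shell and the picture viewer there is one more tool, called after "Emit:" as name([rows], argument=value, ...), one row to a line, values as JSON. apply_moves: Moves the arm, as the interface text tells. Its arguments: {"type":"object","properties":{"increments":{"type":"array","items":{"type":"array","items":{"type":"number"}}},"squeeze":{"type":"number"}},"required":["increments"]}

```bash
ls; mkdir -p pics; cat > h.py <<'E'
import numpy as np,cv2
from rig import sensors,optics,arm
def shot(n,tag):
    p,d=optics.camera(n); cv2.imwrite(f'pics/{tag}.png',p); np.save(f'pics/{tag}.npy',d); return p,d
def world(n,d):
    m=optics.camera_model(n); f=240/np.tan(np.radians(m['vertical_fov'])/2)
    v,u=np.mgrid[0:480,0:640].astype(float)
    dist=np.array(m.get('distortion',m.get('dist',np.zeros(5))),float).ravel()
    K=np.array([[f,0,m['cx']],[0,f,m['cy']],[0,0,1]])
    q=cv2.undistortPoints(np.stack([u.ravel(),v.ravel()],1)[:,None],K,dist).reshape(480,640,2)
    c=np.stack([q[...,0]*d,-q[...,1]*d,-d,np.ones_like(d)],-1)
    return (c@np.linalg.inv(np.array(m['world_to_cam'])).T)[...,:3]
E
python3 - <<'E'
from h import *
for n in('top','side'):
    print(n,optics.camera_model(n)); shot(n,n+'0')
print(sensors.get_state())
E
```

```text
pics
top {'vertical_fov': 53.856770176425776, 'cx': 318.0091164374557, 'cy': 234.1500786623581, 'world_to_cam': array([[ 0.01533384, -0.99987885, -0.0026769 , -0.02657461],
       [ 0.99805051,  0.0151437 ,  0.06054624, -0.47428045],
       [-0.06049837, -0.00360009,  0.9981618 , -1.23462113],
       [ 0.        ,  0.        ,  0.        ,  1.        ]])}
side {'vertical_fov': 45.16773893779539, 'cx': 325.0514657012873, 'cy': 239.59509332995, 'world_to_cam': array([[-0.99239459, -0.12114512,  0.02183679,  0.45131809],
       [ 0.0944482 , -0.63558328,  0.76623328, -0.14983179],
       [-0.07894632,  0.7624682 ,  0.64219134, -1.40586392],
       [ 0.        ,  0.        ,  0.        ,  1.        ]])}
{'t': 0.1, 'joints': array([ 1.16801012,  0.46829366, -0.01161193,  1.60354698,  0.00598315,
        1.07139783, -0.05629883]), 'joint_velocities': array([-0.00155875, -0.00107658,  0.00050438, -0.00246777, -0.00142164,
        0.00195051,  0.00053194]), 'effort': array([ 4.48282544e-04, -5.33523953e+01,  2.13601103e-02, -2.51970613e+01,
        1.14857062e-02,  4.27449821e-03, -6.48124796e-06]), 'ee_pos': array([ 0.22861631, -0.60792455,  0.23042424]), 'ee_rot': array([[ 9.35994316e-01,  3.52014499e-01, -6.57212581e-04],
       [ 3.52015099e-01, -9.35993166e-01,  1.47101439e-03],
       [-9.73280922e-05, -1.60820986e-03, -9.99998702e-01]]), 'contact_force': array([-0.8397924 ,  0.4687791 ,  0.20156672]), 'moment': array([ 0.01870532, -0.01465409,  0.02758374]), 'finger_force': 0.0, 'finger_gap': 0.0855689630688029}
```

View pics/top0.png

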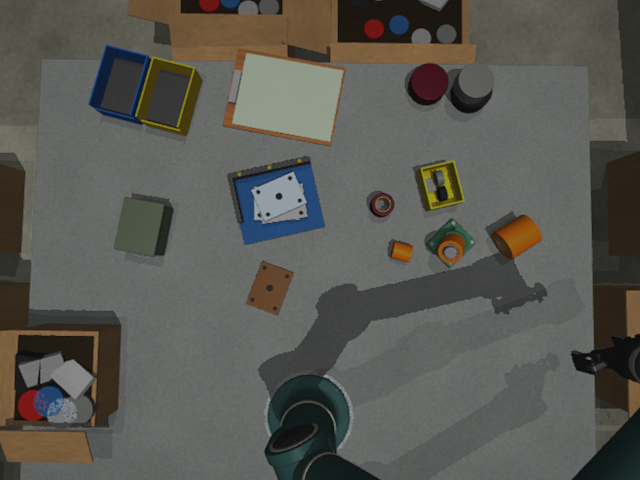

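View pics/side0.png

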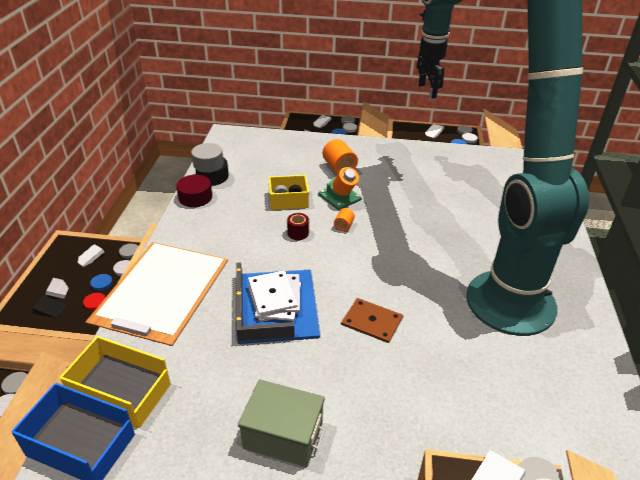

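```bash
python3 - <<'E'
from h import *
p=cv2.imread('pics/top0.png')
a=cv2.resize(p[145:255,220:335],None,fx=5,fy=5,interpolation=cv2.INTER_CUBIC)
b=cv2.resize(p[205:275,380:480],None,fx=5,fy=5,interpolation=cv2.INTER_CUBIC)
s=cv2.imread('pics/side0.png')
cv2.imwrite('pics/ca.png',a)
c=cv2.resize(s[250:350,225:325],None,fx=4,fy=4,interpolation=cv2.INTER_CUBIC)
d=cv2.resize(s[130:215,310:395],None,fx=4,fy=4,interpolation=cv2.INTER_CUBIC)
o=np.zeros((400,750,3),np.uint8); o[:400,:400]=c; o[:340,405:745]=d
cv2.imwrite('pics/cb.png',o)
W=world('top',np.load('pics/top0.npy')); 
hsv=cv2.cvtColor(p,cv2.COLOR_BGR2HSV)
# jig base: blue & z 5..15mm
m=(hsv[...,0]>100)&(hsv[...,0]<125)&(hsv[...,1]>120); m[:, :220]=0;m[:,340:]=0;m[:150]=0;m[260:]=0
q=W[m]; print('blue',m.sum(),np.median(q[:,2]),cv2.minAreaRect(np.float32(q[:,:2])))
r=np.zeros_like(m); r[150:250,225:330]=1
z=W[...,2]
for lo,hi in((.018,.026),(.026,.034),(.034,.046),(.046,.06)):
    k=r&(z>lo)&(z<hi); 
    if k.sum()>5: print(lo,k.sum(),np.median(z[k]),cv2.minAreaRect(np.float32(W[k][:,:2])))
# heights along grid
np.set_printoptions(linewidth=250,precision=3,suppress=True)
print((z[155:245:5,228:330:5]*1000).round(0).astype(int))
m=(hsv[...,0]<18)&(hsv[...,1]>150)&(hsv[...,2]>90)
n,l,st,ce=cv2.connectedComponentsWithStats(m.astype(np.uint8))
for i in range(1,n):
    if st[i,4]>80: q=W[l==i]; print('orange',st[i],q.mean(0),q.max(0),q.min(0))
E
```

```text
blue 2972 0.008808375539796853 ((0.5120438933372498, 0.07976070046424866), (0.26504218578338623, 0.21871154010295868), 12.353856086730957)
0.018 168 0.023513682541634218 ((0.572670042514801, 0.09186555445194244), (0.1424824595451355, 0.2033129781484604), 12.316017150878906)
0.026 373 0.03132124638580791 ((0.5742499828338623, 0.09146223962306976), (0.14144566655158997, 0.20681528747081757), 11.887923240661621)
0.034 1992 0.04085267886875621 ((0.5781095027923584, 0.09808418154716492), (0.15202879905700684, 0.2198788821697235), 11.60039234161377)
0.046 398 0.04777922199792828 ((0.5871732831001282, 0.09783460199832916), (0.12808336317539215, 0.21865591406822205), 13.695022583007812)
[[  1  -8  -1  -2  -1   0   0   0   0  -3  -2   0  -1  -2   2  -1   0  -1   1   4   1]
 [ -4  -5  -1  -4   0  -3  -2   0   0  -2   0   3  -1  42  47  47  47 -10  -3  -1   0]
 [ -2  -2  -1   0   2  -2   0   2   1  47  45  50  45  41  32  13   8   0  -2  -1  -7]
 [ -3   0   0  -2  47  48  47  43  52  35  21   9   4   8   5   7  14  -4  -4   0  -2]
 [ 47  43  45  48  42  30  15  11   9  10   9  11  42  43   9  1
[... 1225 characters left out ...]
325] [ 1.271  0.343 -0.346]
orange [365  20  18  18 271] [ 1.241 -0.206 -0.387] [ 1.278 -0.174 -0.375] [ 1.206 -0.237 -0.406]
orange [235  49 110  24 359] [ 0.954  0.117 -0.001] [1.222 0.277 0.01 ] [ 0.92  -0.083 -0.589]
orange [223 103 109  42 461] [0.764 0.138 0.002] [0.829 0.243 0.01 ] [ 0.719 -0.05  -0.006]
orange [ 497  216   45   42 1011] [ 0.476 -0.527  0.081] [ 0.526 -0.024  1.261] [ 0.399 -0.582  0.05 ]
orange [438 235  27  28 343] [ 0.44  -0.352  0.093] [ 0.475 -0.024  1.261] [ 0.399 -0.39   0.005]
orange [391 242  22  20 256] [ 0.431 -0.234  0.048] [ 0.456 -0.024  1.261] [ 0.399 -0.265  0.007]
orange [ 18 390  25  31 443] [0.057 0.648 0.144] [0.095 0.682 0.151] [0.025 0.613 0.126]
```

View pics/ca.png

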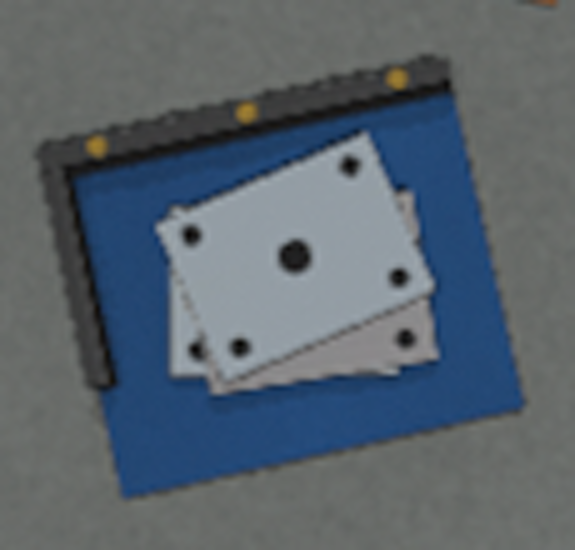

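View pics/cb.png

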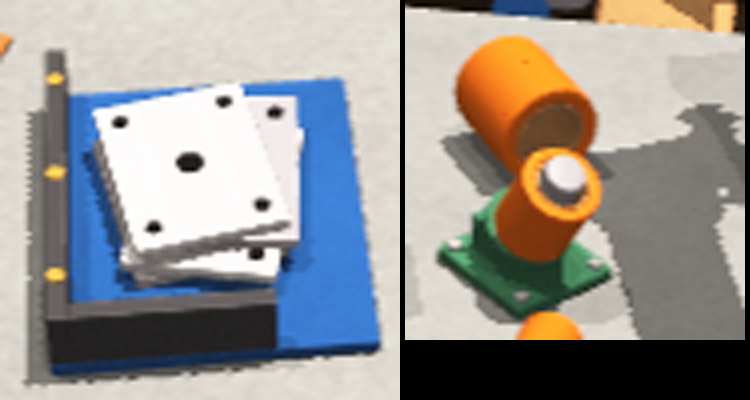

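```bash
cat >> h.py <<'E'
def ray(n,u,v,z):
    m=optics.camera_model(n); f=240/np.tan(np.radians(m['vertical_fov'])/2)
    M=np.linalg.inv(np.array(m['world_to_cam'])); d=M[:3,:3]@np.array([(u-m['cx'])/f,-(v-m['cy'])/f,-1]); o=M[:3,3]
    return o+d*(z-o[2])/d[2]
def proj(n,P):
    m=optics.camera_model(n); f=240/np.tan(np.radians(m['vertical_fov'])/2)
    c=np.c_[np.atleast_2d(P),np.ones(len(np.atleast_2d(P)))]@np.array(m['world_to_cam']).T
    return np.c_[m['cx']+f*c[:,0]/-c[:,2], m['cy']-f*c[:,1]/-c[:,2]]
E
python3 - <<'E'
from h import *
np.set_printoptions(precision=4,suppress=True)
p=cv2.imread('pics/top0.png');s=cv2.imread('pics/side0.png')
c=lambda x,y:(x/5+220-.4,y/5+145-.4)
pts=[((523,408),.01,(-128,-148)),((122,497),.01,(-128,72)),((450,58),.048,(57,-148)),((38,150),.048,(57,72)),((72,178),.01,(45,60))]
w=np.array([ray('top',*c(*a),z)[:2] for a,z,_ in pts]); L=np.array([q for *_,q in pts])/1000
print(w)
A=cv2.estimateAffinePartial2D(L,w)[0]; print(A,np.degrees(np.arctan2(A[1,0],A[0,0])),np.hypot(A[0,0],A[1,0])); print(w-(L@A[:,:2].T+A[:,2]))
for n,im,(x0,x1,y0,y1) in (('top',p,(420,485,210,275)),('side',s,(305,375,150,215))):
    h=cv2.cvtColor(im,cv2.COLOR_BGR2HSV); m=(h[...,0]>60)&(h[...,0]<95)&(h[...,1]>90)
    k=np.zeros_like(m);k[y0:y1,x0:x1]=1;m&=k
    W=world(n,np.load(f'pics/{n}0.npy')); q=W[m]; q=q[abs(q[:,2]-.012)<.008]
    print(n,m.sum(),cv2.minAreaRect(np.float32(q[:,:2])),cv2.boxPoints(cv2.minAreaRect(np.float32(q[:,:2]))))
cr=cv2.resize(p[215:275,420:485],None,fx=9,fy=9,interpolation=cv2.INTER_CUBIC); cv2.imwrite('pics/cc.png',cr)
E
```

```text
[[ 0.4963 -0.0354]
 [ 0.4458  0.1764]
 [ 0.6751  0.0055]
 [ 0.6237  0.2184]
 [ 0.6159  0.2074]]
[[ 0.9678 -0.2304  0.5859]
 [ 0.2304  0.9678  0.1367]] 13.3888295828156 0.9947945802771045
[[ 0.0002  0.0006]
 [ 0.0003 -0.0005]
 [-0.     -0.0011]
 [-0.0008 -0.0012]
 [ 0.0003  0.0022]]
top 494 ((0.4570921063423157, -0.37093961238861084), (0.08676915615797043, 0.09875727444887161), 44.00684356689453) [[ 0.3916 -0.3656]
 [ 0.4602 -0.4366]
 [ 0.5226 -0.3763]
 [ 0.454  -0.3053]]
side 445 ((0.4569753408432007, -0.36358726024627686), (0.0892963707447052, 0.10233217477798462), 45.3452033996582) [[ 0.3892 -0.3594]
 [ 0.462  -0.4313]
 [ 0.5248 -0.3678]
 [ 0.452  -0.2959]]
```

View pics/cc.png

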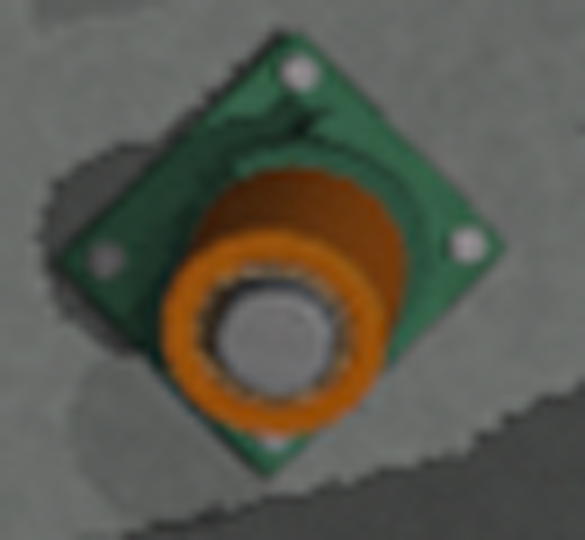

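```bash
python3 - <<'E'
from h import *
from scipy.optimize import least_squares
np.set_printoptions(precision=4,suppress=True)
ct=lambda x,y:np.array((x/9+420-.44,y/9+215-.44)); cs=lambda x,y:np.array(((x-405)/4+310-.375,y/4+130-.375))
T=ct(275,345);S=cs(566,172)
r=least_squares(lambda P:np.r_[proj('top',P)[0]-T,proj('side',P)[0]-S],[.44,-.36,.1]);print('tip',r.x,r.fun)
C=np.array([ray('top',*ct(*q),.012)[:2] for q in((288,30),(505,243),(268,475),(60,258))]);print(C,C.mean(0))
e=np.diff(np.r_[C,C[:1]],axis=0);print(np.hypot(*e.T),np.degrees(np.arctan2(e[:,1],e[:,0])))
R=np.array([ray('side',*cs(*q),.012)[:2] for q in((438,255),(523,318),(610,270))]);print(R,(R[0]+R[2])/2)
# top ring center
T2=ct(274,332)
for z in (.09,.1): print(ray('top',*T2,z))
# ring plane fit
h=cv2.cvtColor(cv2.imread('pics/side0.png'),cv2.COLOR_BGR2HSV);m=(h[...,0]<20)&(h[...,1]>150)
k=np.zeros_like(m);k[165:198,330:362]=1;q=world('side',np.load('pics/side0.npy'))[m&k.astype(bool)];q=q[(q[:,2]<.13)&(q[:,2]>.01)]
h=cv2.cvtColor(cv2.imread('pics/top0.png'),cv2.COLOR_BGR2HSV);m=(h[...,0]<20)&(h[...,1]>150)
k=np.zeros_like(m);k[233:265,436:468]=1;q2=world('top',np.load('pics/top0.npy'))[m&k.astype(bool)];q2=q2[(q2[:,2]<.13)&(q2[:,2]>.01)]
Q=np.r_[q,q2]
def cyl(p):
    th=np.radians(p[3]);l=np.radians(p[4]);a=np.array([np.sin(l)*np.cos(th),np.sin(l)*np.sin(th),np.cos(l)])
    d=Q-p[:3]; s=d@a; rad=np.linalg.norm(d-s[:,None]*a,axis=1)  # p = centre of top face
    return np.minimum(abs(rad-.03)+np.maximum(s,0), abs(s)+np.maximum(rad-.03,0)+np.maximum(.018-rad,0))
f=least_squares(cyl,[.44,-.355,.09,134,30],loss='soft_l1',f_scale=.003);print('roll top',f.x,np.median(f.fun),len(Q))
E
```

```text
tip [ 0.4281 -0.3429  0.1057] [-0.0001 -0.0044  0.0051  0.0004]
[[ 0.5233 -0.3728]
 [ 0.4615 -0.4364]
 [ 0.3924 -0.3667]
 [ 0.4551 -0.3058]] [ 0.4581 -0.3704]
[0.0887 0.0981 0.0874 0.0957] [-134.217   134.7538   44.2086  -44.4827]
[[ 0.5205 -0.3599]
 [ 0.45   -0.292 ]
 [ 0.3924 -0.3603]] [ 0.4564 -0.3601]
[ 0.4321 -0.347   0.09  ]
[ 0.4318 -0.3442  0.1   ]
roll top [  0.4301  -0.3299   0.0938 108.6126  56.0501] 0.003841823967384478 856
```

Emit:
apply_moves([
  [-1, 0.034, -0.042, 0, 0, 0, 0],
  [-1, 0.034, -0.042, 0, 0, 0, 0],
  [-1, 0.034, -0.042, 0, 0, 0, 0],
  [-1, 0.034, -0.042, 0, 0, 0, 0],
  [-1, 0.034, -0.042, 0, 0, 0, 0],
  [-1, 0.034, -0.042, 0, 0, 0, 0],
  [-1, 0.034, -0.042, 0, 0, 0, 0],
  [-1, 0.034, -0.042, 0, 0, 0, 0],
  [-1, 0.034, -0.042, 0, 0, 0, 0],
  [-1, 0.034, -0.042, 0, 0, 0, 0],
  [-1, 0.034, -0.042, 0, 0, 0, 0],
  [-1, 0.034, -0.042, 0, 0, 0, 7.2],
])

```text
t: 1.6
ee_pos: [0.4334, 0.0085, 0.2313]
ee_rot: [[0.974, 0.229, 0.0], [0.229, -0.974, -0.0], [0.0, 0.0, -1.0]]
contact_force: [0.2, 0.3, 0.3]
finger_gap: 0.0857
finger_force: 0.0
```

```bash
cat >> h.py <<'E'
from scipy.spatial.transform import Rotation as Ro
np.set_printoptions(precision=4,suppress=True)
Y=np.radians(13.4); JR=np.array([[np.cos(Y),-np.sin(Y),0],[np.sin(Y),np.cos(Y),0],[0,0,1]]); JO=np.array([.5859,.1367,0])
def down(yaw): # tool pointing down, tool x at world yaw (deg)
    c,s=np.cos(np.radians(yaw)),np.sin(np.radians(yaw)); return np.array([[c,s,0],[s,-c,0],[0,0,-1]])
def delta(P,R):
    s=sensors.get_state(); r=s['ee_rot']
    rv=Ro.from_matrix(r.T@R).as_rotvec(degrees=True)
    print('t',round(s['t'],2),'pos',s['ee_pos'],'jig',JR.T@(s['ee_pos']-JO),'F',s['contact_force'],'gap',s['finger_gap'],'j',s['joints'])
    print('delta tool (translate first)',r.T@(np.array(P)-s['ee_pos']),'after turn',R.T@(np.array(P)-s['ee_pos']),'rot',rv)
jig=lambda x,y,z:JO+JR@np.array([x,y,z])
E
python3 - <<'E'
from h import *
delta(jig(-.115,0,.06),down(13.4))
E
```

```text
t 1.6 pos [0.4334 0.0085 0.2313] jig [-0.178  -0.0894  0.2313] F [0.1807 0.2555 0.2895] gap 0.08572572799256332 j [ 0.3587  0.1355 -0.4869  2.0792  0.0785  0.9439 -1.5107]
delta tool (translate first) [ 0.0627 -0.0897  0.1712] after turn [ 0.063  -0.0894  0.1713] rot [ 0.0204 -0.0061 -0.1894]
```

Emit:
apply_moves([
  [-1, 0.0115, -0.0111, 0.03, 0, 0, 0],
  [-1, 0.0115, -0.0111, 0.04, 0, 0, 0],
  [-1, 0.0115, -0.0111, 0.04, 0, 0, 0],
  [-1, 0.0115, -0.0111, 0.04, 0, 0, 0],
  [-1, 0, 0, 0.04, 0, 0, 0],
  [-1, 0, 0, 0.01, 0, 0, 0],
  [-1, 0, 0, 0.01, 0, 0, 0],
  [-1, 0, 0, 0, 0, 0, 0],
  [-1, 0, 0, 0, 0, 0, 0],
])

```text
t: 2.72
ee_pos: [0.4686, 0.0607, 0.0223]
ee_rot: [[0.973, 0.232, 0.002], [0.232, -0.973, 0.0], [0.002, 0.0, -1.0]]
contact_force: [0.5, -0.6, -0.7]
finger_gap: 0.0853
finger_force: 0.0
```

```bash
python3 - <<'E'
from h import *
delta(jig(-.13,-.045,.02),down(13.4))
p,d=shot('side','s1'); cv2.imwrite('pics/s1c.png',cv2.resize(p[190:350,210:370],None,fx=3.5,fy=3.5,interpolation=cv2.INTER_CUBIC))
E
```

```text
t 2.73 pos [0.4686 0.0607 0.0223] jig [-0.1317 -0.0467  0.0223] F [ 0.5458 -0.6457 -0.699 ] gap 0.08531834571205288 j [ 0.1007  0.5554 -0.3602  2.1369  0.3919  0.5094 -1.892 ]
delta tool (translate first) [ 0.0017 -0.0017  0.0023] after turn [ 0.0017 -0.0017  0.0023] rot [ 0.0256 -0.1171 -0.012 ]
```

View pics/s1c.png

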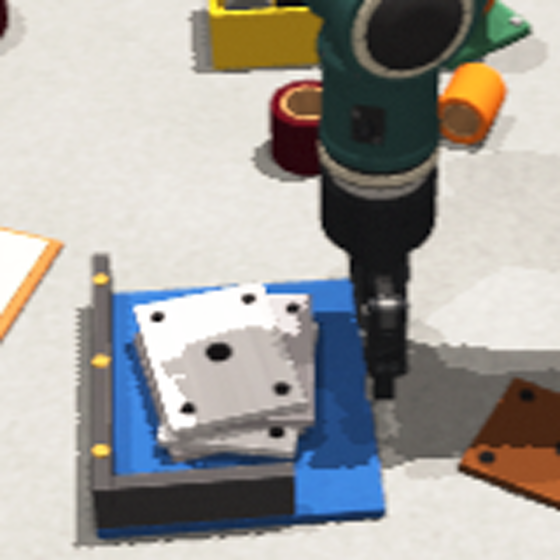

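Emit:
apply_moves([
  [-1, 0, 0, 0.008, 0, 0, 0],
  [-1, 0, 0, 0.005, 0, 0, 0],
  [-1, 0, 0, 0.003, 0, 0, 0],
  [-1, 0, 0, 0, 0, 0, 0],
])

```text
t: 3.28
ee_pos: [0.4675, 0.0608, 0.0049]
ee_rot: [[0.973, 0.232, -0.001], [0.232, -0.973, -0.0], [-0.001, -0.0, -1.0]]
contact_force: [0.6, 0.5, 0.0]
finger_gap: 0.0853
finger_force: 0.0
```

Emit:
apply_moves([
  [-1, 0, 0, 0.003, 0, 0, 0],
  [-1, 0, 0, 0.003, 0, 0, 0],
  [-1, 0, 0, 0, 0, 0, 0],
])

```text
t: 3.65
ee_pos: [0.4675, 0.0608, -0.001]
ee_rot: [[0.973, 0.232, -0.001], [0.232, -0.973, -0.0], [-0.001, -0.0, -1.0]]
contact_force: [-0.7, -0.4, 0.1]
finger_gap: 0.0856
finger_force: 0.0
```

Emit:
apply_moves([
  [-1, 0.008, 0, 0, 0, 0, 0],
  [-1, 0.008, 0, 0, 0, 0, 0],
  [-1, 0.008, 0, 0, 0, 0, 0],
  [-1, 0.008, 0, 0, 0, 0, 0],
  [-1, 0.008, 0, 0, 0, 0, 0],
  [-1, 0.008, 0, 0, 0, 0, 0],
  [-1, 0.006, 0, 0, 0, 0, 0],
  [-1, 0.006, 0, 0, 0, 0, 0],
  [-1, 0.004, 0, 0, 0, 0, 0],
  [-1, 0, 0, 0, 0, 0, 0],
])

```text
t: 4.9
ee_pos: [0.5306, 0.0759, -0.0007]
ee_rot: [[0.973, 0.232, 0.001], [0.232, -0.973, 0.0], [0.001, -0.0, -1.0]]
contact_force: [-0.9, 0.8, -0.6]
finger_gap: 0.0852
finger_force: 0.5
```

Emit:
apply_moves([
  [-1, 0.003, 0, 0, 0, 0, 0],
  [-1, 0.003, 0, 0, 0, 0, 0],
  [-1, 0, 0, 0, 0, 0, 0],
])

```text
t: 5.28
ee_pos: [0.536, 0.0772, -0.0008]
ee_rot: [[0.973, 0.232, 0.0], [0.232, -0.973, 0.0], [0.0, -0.0, -1.0]]
contact_force: [-2.7, 0.5, -1.0]
finger_gap: 0.0853
finger_force: 1.3
```

```bash
python3 - <<'E'
from h import *
delta(jig(-.056,-.045,.0),down(13.4))
p,d=shot('top','t2'); cv2.imwrite('pics/t2c.png',cv2.resize(p[145:255,220:335],None,fx=5,fy=5,interpolation=cv2.INTER_CUBIC))
p,d=shot('side','s2'); cv2.imwrite('pics/s2c.png',cv2.resize(p[240:350,220:330],None,fx=5,fy=5,interpolation=cv2.INTER_CUBIC))
E
```

```text
t 5.28 pos [ 0.536   0.0772 -0.0008] jig [-0.0623 -0.0463 -0.0008] F [-2.6802  0.5291 -1.0131] gap 0.08529115925181206 j [ 0.0652  0.6713 -0.3407  1.9759  0.4022  0.5594 -1.8879]
delta tool (translate first) [ 0.0063 -0.0013 -0.0008] after turn [ 0.0063 -0.0013 -0.0008] rot [-0.0073 -0.0179  0.0278]
```

View pics/s2c.png

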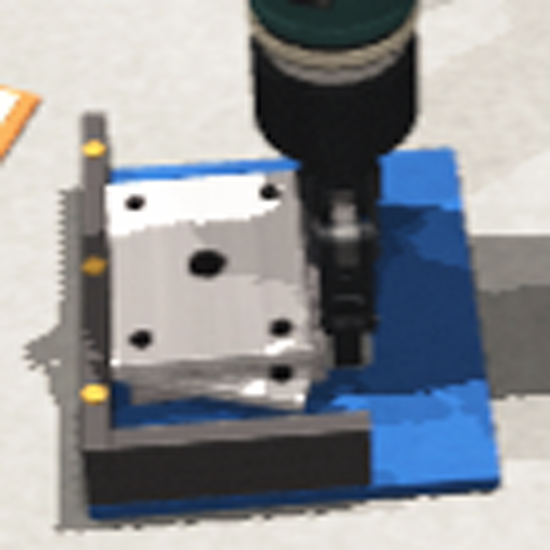

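Emit:
apply_moves([
  [-1, 0.003, 0, 0, 0, 0, 0],
  [-1, 0.002, 0, 0, 0, 0, 0],
  [-1, 0, 0, 0, 0, 0, 0],
])

```text
t: 5.75
ee_pos: [0.5369, 0.0773, -0.0015]
ee_rot: [[0.972, 0.233, -0.007], [0.233, -0.972, -0.003], [-0.008, 0.001, -1.0]]
contact_force: [-10.9, -2.0, 4.3]
finger_gap: 0.0851
finger_force: 5.5
```

Emit:
apply_moves([
  [-1, 0.0015, 0, 0, 0, 0, 0],
  [-1, 0, 0, 0, 0, 0, 0],
])

```text
t: 6.0
ee_pos: [0.5372, 0.0773, -0.0017]
ee_rot: [[0.972, 0.234, -0.01], [0.234, -0.972, -0.004], [-0.01, 0.001, -1.0]]
contact_force: [-13.3, -2.3, 6.3]
finger_gap: 0.0855
finger_force: 6.7
```

Emit:
apply_moves([
  [-1, -0.01, 0, 0, 0, 0, 0],
  [-1, -0.01, 0, 0, 0, 0, 0],
  [-1, 0, 0, -0.03, 0, 0, 0],
  [-1, 0, 0, -0.04, 0, 0, 0],
  [-1, 0.02, 0.03, -0.04, 0, 0, 0],
  [-1, 0.02, 0.03, 0, 0, 0, 0],
  [-0.2, 0.02, 0.03, 0, 0, 0, 0],
  [-0.2, 0.02, 0.03, 0, 0, 0, 0],
  [-0.2, 0, 0, 0, 0, 0, -10],
  [-0.2, 0, 0, 0, 0, 0, -10],
  [-0.2, 0, 0, 0, 0, 0, -10],
  [-0.2, 0, 0, 0, 0, 0, -10],
])

```text
t: 7.5
ee_pos: [0.6289, -0.0247, 0.1097]
ee_rot: [[0.592, 0.806, 0.002], [0.806, -0.592, -0.0], [0.001, 0.002, -1.0]]
contact_force: [-0.3, -0.4, 0.2]
finger_gap: 0.0514
finger_force: 0.0
```

Emit:
apply_moves([
  [-0.2, 0, 0, 0, 0, 0, -10],
  [-0.2, 0, 0, 0, 0, 0, -10],
  [-0.2, 0, 0, 0, 0, 0, -10],
  [-0.2, 0, 0, 0, 0, 0, -10],
  [-0.2, 0, 0, 0, 0, 0, -10],
  [-0.2, 0, 0, 0, 0, 0, 0],
])

```text
t: 8.25
ee_pos: [0.6287, -0.0247, 0.1094]
ee_rot: [[-0.229, 0.973, 0.001], [0.973, 0.229, 0.0], [0.0, 0.001, -1.0]]
contact_force: [-0.6, -0.7, 1.2]
finger_gap: 0.0509
finger_force: 0.0
```

```bash
python3 - <<'E'
from h import *
delta(jig(-.002,-.155,.03),down(103.4))
p,d=shot('top','t3'); cv2.imwrite('pics/t3c.png',cv2.resize(p[145:255,220:335],None,fx=5,fy=5,interpolation=cv2.INTER_CUBIC))
p,d=shot('side','s3')
E
```

```text
t 8.25 pos [ 0.6287 -0.0247  0.1094] jig [ 0.0042 -0.1669  0.1094] F [-0.6047 -0.6829  1.239 ] gap 0.05088249846487783 j [ 0.5241  0.7238 -0.768   1.7088  0.5972  0.9572 -0.2437]
delta tool (translate first) [ 0.0119 -0.0064  0.0794] after turn [ 0.0119 -0.0062  0.0794] rot [ 0.0674 -0.0093 -0.1495]
```

View pics/t3c.png

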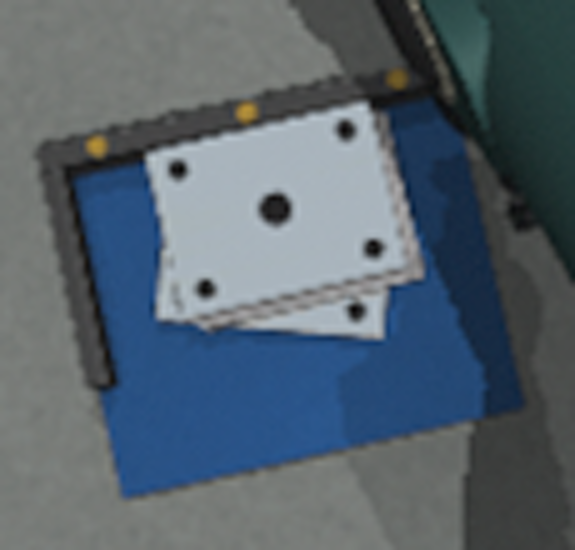

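Emit:
apply_moves([
  [-0.2, 0.008, -0.003, 0.03, 0, 0, 0],
  [-0.2, 0.008, -0.003, 0.03, 0, 0, 0],
  [-0.2, 0, 0, 0.02, 0, 0, 0],
  [-0.2, 0, 0, 0.01, 0, 0, 0],
  [-0.2, 0, 0, 0, 0, 0, 0],
])

```text
t: 8.98
ee_pos: [0.619, -0.0104, 0.019]
ee_rot: [[-0.231, 0.973, -0.0], [0.973, 0.231, -0.0], [-0.0, -0.0, -1.0]]
contact_force: [1.6, 1.2, 0.2]
finger_gap: 0.0513
finger_force: 0.0
```

Emit:
apply_moves([
  [-0.2, 0, 0, 0.003, 0, 0, 0],
  [-0.2, 0, 0, 0.003, 0, 0, 0],
  [-0.2, 0, 0, 0.002, 0, 0, 0],
  [-0.2, 0, 0, 0, 0, 0, 0],
])

```text
t: 9.48
ee_pos: [0.6188, -0.0101, 0.0113]
ee_rot: [[-0.232, 0.973, -0.0], [0.973, 0.232, -0.0], [-0.0, -0.0, -1.0]]
contact_force: [0.1, -0.2, -0.3]
finger_gap: 0.0511
finger_force: 0.0
```

Emit:
apply_moves([
  [-0.2, 0, 0, 0.002, 0, 0, 0],
  [-0.2, 0, 0, 0.002, 0, 0, 0],
  [-0.2, 0, 0, 0, 0, 0, 0],
])

```text
t: 9.85
ee_pos: [0.6187, -0.0101, 0.0071]
ee_rot: [[-0.232, 0.973, -0.0], [0.973, 0.232, -0.0], [0.0, -0.0, -1.0]]
contact_force: [0.5, 0.6, -0.2]
finger_gap: 0.051
finger_force: 0.0
```

Emit:
apply_moves([
  [-0.2, 0, 0, 0.002, 0, 0, 0],
  [-0.2, 0, 0, 0, 0, 0, 0],
])

```text
t: 10.1
ee_pos: [0.6189, -0.01, 0.0067]
ee_rot: [[-0.232, 0.973, 0.0], [0.973, 0.232, -0.001], [-0.001, -0.0, -1.0]]
contact_force: [-4.3, -0.5, 11.4]
finger_gap: 0.0512
finger_force: 5.6
```

Emit:
apply_moves([
  [-0.2, 0, 0, 0.002, 0, 0, 0],
  [-0.2, 0, 0, 0, 0, 0, 0],
])

```text
t: 10.35
ee_pos: [0.6191, -0.01, 0.0065]
ee_rot: [[-0.232, 0.973, 0.0], [0.973, 0.232, -0.002], [-0.002, -0.0, -1.0]]
contact_force: [-8.8, -2.7, 24.1]
finger_gap: 0.0515
finger_force: 12.1
```

Emit:
apply_moves([
  [-0.2, 0, 0, -0.0045, 0, 0, 0],
  [-0.2, 0.008, 0, 0, 0, 0, 0],
  [-0.2, 0.008, 0, 0, 0, 0, 0],
  [-0.2, 0.008, 0, 0, 0, 0, 0],
  [-0.2, 0.008, 0, 0, 0, 0, 0],
  [-0.2, 0.008, 0, 0, 0, 0, 0],
  [-0.2, 0.008, 0, 0, 0, 0, 0],
  [-0.2, 0.008, 0, 0, 0, 0, 0],
  [-0.2, 0.008, 0, 0, 0, 0, 0],
  [-0.2, 0.004, 0, 0, 0, 0, 0],
  [-0.2, 0, 0, 0, 0, 0, 0],
])

```text
t: 11.72
ee_pos: [0.6028, 0.0565, 0.0077]
ee_rot: [[-0.232, 0.973, -0.0], [0.973, 0.232, 0.0], [0.0, -0.0, -1.0]]
contact_force: [-0.9, -2.2, -0.9]
finger_gap: 0.0512
finger_force: 1.2
```

Emit:
apply_moves([
  [-0.2, 0.003, 0, 0, 0, 0, 0],
  [-0.2, 0.002, 0, 0, 0, 0, 0],
  [-0.2, 0, 0, 0, 0, 0, 0],
])

```text
t: 12.1
ee_pos: [0.6019, 0.0602, 0.0077]
ee_rot: [[-0.231, 0.973, -0.0], [0.973, 0.231, -0.001], [-0.001, -0.0, -1.0]]
contact_force: [0.9, -4.4, -0.3]
finger_gap: 0.0512
finger_force: 2.4
```

Emit:
apply_moves([
  [-0.2, 0.002, 0, 0, 0, 0, 0],
  [-0.2, 0, 0, 0, 0, 0, 0],
])

```text
t: 12.35
ee_pos: [0.6015, 0.062, 0.0078]
ee_rot: [[-0.231, 0.973, -0.0], [0.973, 0.231, -0.001], [-0.001, -0.0, -1.0]]
contact_force: [-0.5, -6.3, -1.5]
finger_gap: 0.051
finger_force: 2.5
```

Emit:
apply_moves([
  [-0.2, 0.002, 0, 0, 0, 0, 0],
  [-0.2, 0, 0, 0, 0, 0, 0],
])

```text
t: 12.6
ee_pos: [0.6012, 0.0634, 0.0077]
ee_rot: [[-0.231, 0.973, 0.0], [0.973, 0.231, -0.002], [-0.002, -0.0, -1.0]]
contact_force: [0.2, -6.3, -0.9]
finger_gap: 0.0516
finger_force: 3.0
```

Emit:
apply_moves([
  [-0.2, 0.002, 0, 0, 0, 0, 0],
  [-0.2, 0, 0, 0, 0, 0, 0],
])

```text
t: 12.85
ee_pos: [0.6011, 0.0637, 0.0078]
ee_rot: [[-0.23, 0.973, 0.0], [0.973, 0.23, -0.004], [-0.004, -0.001, -1.0]]
contact_force: [0.1, -9.6, -0.4]
finger_gap: 0.0516
finger_force: 4.4
```

Emit:
apply_moves([
  [-0.2, 0.001, 0, 0, 0, 0, 0],
  [-0.2, 0, 0, 0, 0, 0, 0],
])

```text
t: 13.1
ee_pos: [0.6011, 0.0637, 0.0077]
ee_rot: [[-0.23, 0.973, 0.0], [0.973, 0.23, -0.005], [-0.005, -0.001, -1.0]]
contact_force: [1.1, -11.8, 0.8]
finger_gap: 0.0513
finger_force: 5.2
```

Emit:
apply_moves([
  [-0.2, -0.008, 0, 0, 0, 0, 0],
  [-0.2, -0.008, 0, 0, 0, 0, 0],
  [-0.2, 0, 0, -0.03, 0, 0, 0],
  [-0.2, 0, 0, -0.04, 0, 0, 0],
  [-0.65, 0.031, -0.039, -0.03, 0, 0, 0],
  [-0.65, 0.031, -0.039, 0, 0, 0, 0],
  [-0.65, 0.031, -0.039, 0, 0, 0, 0],
  [-0.65, 0, 0, 0, 0, 0, 10],
  [-0.65, 0, 0, 0, 0, 0, 10],
  [-0.65, 0, 0, 0, 0, 0, 10],
  [-0.65, 0, 0, 0, 0, 0, 10],
  [-0.65, 0, 0, 0, 0, 0, 10],
])

```text
t: 14.6
ee_pos: [0.4685, 0.1166, 0.108]
ee_rot: [[0.6, 0.8, 0.001], [0.8, -0.6, 0.002], [0.002, -0.001, -1.0]]
contact_force: [-0.9, -0.5, -0.3]
finger_gap: 0.0702
finger_force: 0.0
```

Emit:
apply_moves([
  [-0.65, 0, 0, 0, 0, 0, 10],
  [-0.65, 0, 0, 0, 0, 0, 10],
  [-0.65, 0, 0, 0, 0, 0, 10],
  [-0.65, 0, 0, 0, 0, 0, 10],
  [-0.65, 0, 0, 0.03, 0, 0, 0],
  [-0.65, 0, 0, 0.03, 0, 0, 0],
  [-0.65, 0, 0, 0.03, 0, 0, 0],
  [-0.65, 0, 0, 0.01, 0, 0, 0],
  [-0.65, 0, 0, 0, 0, 0, 0],
])

```text
t: 15.72
ee_pos: [0.4683, 0.1161, 0.0076]
ee_rot: [[0.973, 0.233, -0.001], [0.233, -0.973, 0.001], [-0.001, -0.001, -1.0]]
contact_force: [-0.2, 1.1, 1.1]
finger_gap: 0.0706
finger_force: 0.0
```

```bash
python3 - <<'E'
from h import *
delta(jig(-.115,-0,.005),down(13.4))
p,d=shot('top','t4'); cv2.imwrite('pics/t4c.png',cv2.resize(p[145:255,220:335],None,fx=5,fy=5,interpolation=cv2.INTER_CUBIC))
E
```

```text
t 15.72 pos [0.4683 0.1161 0.0076] jig [-0.1191  0.0072  0.0076] F [-0.1505  1.0804  1.1337] gap 0.07057814288427282 j [-0.0139  0.5976 -0.36    2.1134  0.4247  0.4998 -2.0296]
delta tool (translate first) [0.0041 0.0072 0.0026] after turn [0.0041 0.0072 0.0026] rot [-0.0406  0.0349  0.0489]
```

View pics/t4c.png

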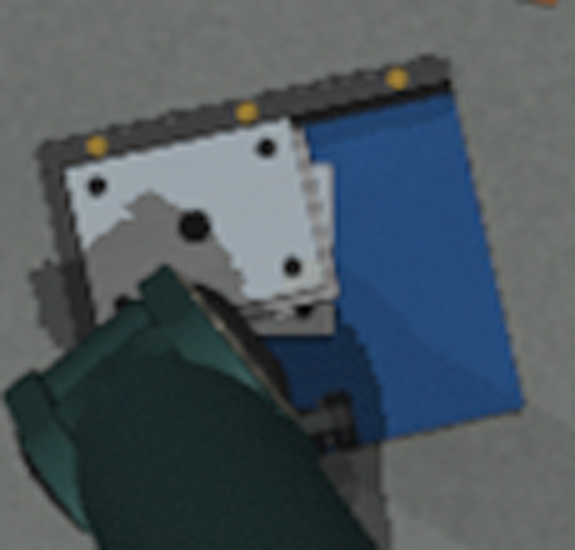

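Emit:
apply_moves([
  [-0.65, 0, 0.0075, 0.003, 0, 0, 0],
  [-0.65, 0.008, 0, 0, 0, 0, 0],
  [-0.65, 0.008, 0, 0, 0, 0, 0],
  [-0.65, 0.008, 0, 0, 0, 0, 0],
  [-0.65, 0.008, 0, 0, 0, 0, 0],
  [-0.65, 0.008, 0, 0, 0, 0, 0],
  [-0.65, 0.008, 0, 0, 0, 0, 0],
  [-0.65, 0.004, 0, 0, 0, 0, 0],
  [-0.65, 0.003, 0, 0, 0, 0, 0],
  [-0.65, 0, 0, 0, 0, 0, 0],
])

```text
t: 17.02
ee_pos: [0.5236, 0.1208, 0.0045]
ee_rot: [[0.973, 0.232, -0.0], [0.232, -0.973, -0.0], [-0.0, 0.0, -1.0]]
contact_force: [-1.5, -1.0, -0.5]
finger_gap: 0.0704
finger_force: 0.9
```

Emit:
apply_moves([
  [-0.65, 0.003, 0, 0, 0, 0, 0],
  [-0.65, 0.002, 0, 0, 0, 0, 0],
  [-0.65, 0, 0, 0, 0, 0, 0],
])

```text
t: 17.4
ee_pos: [0.5286, 0.1221, 0.0047]
ee_rot: [[0.973, 0.232, -0.0], [0.232, -0.973, -0.0], [-0.0, 0.0, -1.0]]
contact_force: [-1.9, -2.7, 1.7]
finger_gap: 0.0702
finger_force: 1.4
```

Emit:
apply_moves([
  [-0.65, 0.002, 0, 0, 0, 0, 0],
  [-0.65, 0, 0, 0, 0, 0, 0],
])

```text
t: 17.65
ee_pos: [0.5306, 0.1227, 0.0047]
ee_rot: [[0.973, 0.232, -0.0], [0.232, -0.973, 0.0], [-0.0, -0.0, -1.0]]
contact_force: [-2.7, -1.7, -0.6]
finger_gap: 0.0704
finger_force: 1.7
```

Emit:
apply_moves([
  [-0.65, 0.002, 0, 0, 0, 0, 0],
  [-0.65, 0, 0, 0, 0, 0, 0],
])

```text
t: 17.9
ee_pos: [0.5327, 0.1231, 0.0047]
ee_rot: [[0.973, 0.232, 0.0], [0.232, -0.973, 0.0], [0.0, -0.0, -1.0]]
contact_force: [-2.2, -2.1, 0.3]
finger_gap: 0.0698
finger_force: 1.7
```

Emit:
apply_moves([
  [-0.65, 0.002, 0, 0, 0, 0, 0],
  [-0.65, 0, 0, 0, 0, 0, 0],
])

```text
t: 18.15
ee_pos: [0.5327, 0.1231, 0.0045]
ee_rot: [[0.973, 0.233, -0.004], [0.233, -0.973, -0.002], [-0.004, 0.001, -1.0]]
contact_force: [-8.4, -2.5, 3.6]
finger_gap: 0.0706
finger_force: 4.2
```

Emit:
apply_moves([
  [-0.65, 0.002, 0, 0, 0, 0, 0],
  [-0.65, 0, 0, 0, 0, 0, 0],
])

```text
t: 18.4
ee_pos: [0.5326, 0.1231, 0.0042]
ee_rot: [[0.972, 0.233, -0.007], [0.233, -0.972, -0.003], [-0.008, 0.001, -1.0]]
contact_force: [-11.5, -3.6, 7.2]
finger_gap: 0.0703
finger_force: 6.4
```

Emit:
apply_moves([
  [-0.65, -0.01, 0, 0, 0, 0, 0],
  [-0.65, -0.01, 0, 0, 0, 0, 0],
  [-0.65, 0, 0, -0.03, 0, 0, 0],
  [-0.65, 0, 0, -0.04, 0, 0, 0],
  [-0.2, 0.024, 0.034, -0.03, 0, 0, 0],
  [-0.2, 0.024, 0.034, 0, 0, 0, 0],
  [-0.2, 0.024, 0.034, 0, 0, 0, 0],
  [-0.2, 0, 0, 0, 0, 0, -10],
  [-0.2, 0, 0, 0, 0, 0, -10],
  [-0.2, 0, 0, 0, 0, 0, -10],
  [-0.2, 0, 0, 0, 0, 0, -10],
  [-0.2, 0, 0, 0, 0, 0, -10],
])

```text
t: 19.9
ee_pos: [0.6113, 0.0369, 0.1052]
ee_rot: [[0.443, 0.897, 0.002], [0.897, -0.443, 0.0], [0.001, 0.002, -1.0]]
contact_force: [0.2, -0.9, 0.0]
finger_gap: 0.0512
finger_force: 0.0
```

Emit:
apply_moves([
  [-0.2, 0, 0, 0, 0, 0, -10],
  [-0.2, 0, 0, 0, 0, 0, -10],
  [-0.2, 0, 0, 0, 0, 0, -10],
  [-0.2, 0, 0, 0, 0, 0, -10],
  [-0.2, 0, 0, 0.03, 0, 0, 0],
  [-0.2, 0, 0, 0.03, 0, 0, 0],
  [-0.2, 0, 0, 0.02, 0, 0, 0],
  [-0.2, 0, 0, 0, 0, 0, 0],
])

```text
t: 20.9
ee_pos: [0.61, 0.0368, 0.0236]
ee_rot: [[-0.232, 0.973, -0.002], [0.973, 0.232, 0.0], [0.001, -0.002, -1.0]]
contact_force: [-0.2, 0.4, 0.2]
finger_gap: 0.0515
finger_force: 0.0
```

```bash
python3 - <<'E'
from h import *
delta(jig(-.002,-.10,.008),down(103.4))
E
```

```text
t 20.9 pos [0.61   0.0368 0.0236] jig [ 0.0003 -0.1027  0.0236] F [-0.2285  0.4042  0.2229] gap 0.05150299866908219 j [ 0.3945  0.8174 -0.7093  1.7818  0.7081  0.8183 -0.4327]
delta tool (translate first) [ 0.0027 -0.0023  0.0156] after turn [ 0.0027 -0.0023  0.0156] rot [-0.1044 -0.0296  0.0194]
```

Emit:
apply_moves([
  [-0.2, 0, -0.002, 0.01, 0, 0, 0],
  [-0.2, 0, 0, 0.0055, 0, 0, 0],
  [-0.2, 0.006, 0, 0, 0, 0, 0],
  [-0.2, 0.006, 0, 0, 0, 0, 0],
  [-0.2, 0.006, 0, 0, 0, 0, 0],
  [-0.2, 0.006, 0, 0, 0, 0, 0],
  [-0.2, 0.003, 0, 0, 0, 0, 0],
  [-0.2, 0.002, 0, 0, 0, 0, 0],
  [-0.2, 0, 0, 0, 0, 0, 0],
])

```text
t: 22.02
ee_pos: [0.6022, 0.0639, 0.0093]
ee_rot: [[-0.231, 0.973, 0.0], [0.973, 0.231, -0.001], [-0.001, -0.0, -1.0]]
contact_force: [-0.1, -1.1, 1.3]
finger_gap: 0.0511
finger_force: 0.8
```

Emit:
apply_moves([
  [-0.2, 0.002, 0, 0, 0, 0, 0],
  [-0.2, 0, 0, 0, 0, 0, 0],
])

```text
t: 22.28
ee_pos: [0.6015, 0.0656, 0.0092]
ee_rot: [[-0.231, 0.973, -0.0], [0.973, 0.231, -0.001], [-0.001, -0.001, -1.0]]
contact_force: [-1.2, -3.7, 1.5]
finger_gap: 0.0511
finger_force: 1.9
```

Emit:
apply_moves([
  [-0.2, 0.002, 0, 0, 0, 0, 0],
  [-0.2, 0, 0, 0, 0, 0, 0],
])

```text
t: 22.52
ee_pos: [0.601, 0.0683, 0.0092]
ee_rot: [[-0.232, 0.973, -0.0], [0.973, 0.232, -0.0], [-0.0, -0.0, -1.0]]
contact_force: [0.6, -3.2, 1.6]
finger_gap: 0.0513
finger_force: 2.1
```

```bash
python3 - <<'E'
from h import *
delta(jig(-.002,-.071,.008),down(103.4))
E
```

```text
t 22.52 pos [0.601  0.0683 0.0092] jig [-0.0012 -0.0701  0.0092] F [ 0.5589 -3.2167  1.6055] gap 0.051334599712736094 j [ 0.3338  0.8283 -0.6931  1.8012  0.7275  0.7871 -0.5051]
delta tool (translate first) [-0.0009 -0.0008  0.0012] after turn [-0.0009 -0.0008  0.0012] rot [-0.0173  0.0203  0.009 ]
```

Past the earlier jam; continue to a hard stop.

Emit:
apply_moves([
  [-0.2, 0.002, 0, 0, 0, 0, 0],
  [-0.2, 0, 0, 0, 0, 0, 0],
])

```text
t: 22.78
ee_pos: [0.6009, 0.0687, 0.0092]
ee_rot: [[-0.231, 0.973, 0.0], [0.973, 0.231, -0.002], [-0.002, -0.001, -1.0]]
contact_force: [0.8, -7.1, 2.3]
finger_gap: 0.0511
finger_force: 3.5
```

Emit:
apply_moves([
  [-0.2, 0.002, 0, 0, 0, 0, 0],
  [-0.2, 0, 0, 0, 0, 0, 0],
])

```text
t: 23.02
ee_pos: [0.6009, 0.0687, 0.0092]
ee_rot: [[-0.231, 0.973, 0.0], [0.973, 0.231, -0.005], [-0.005, -0.001, -1.0]]
contact_force: [1.6, -11.0, 2.4]
finger_gap: 0.0514
finger_force: 5.3
```

Emit:
apply_moves([
  [-0.2, 0.002, 0, 0, 0, 0, 0],
  [-0.2, 0, 0, 0, 0, 0, 0],
])

```text
t: 23.28
ee_pos: [0.6009, 0.0687, 0.0092]
ee_rot: [[-0.23, 0.973, 0.001], [0.973, 0.23, -0.008], [-0.008, -0.001, -1.0]]
contact_force: [2.5, -14.7, 3.4]
finger_gap: 0.0514
finger_force: 7.1
```

Emit:
apply_moves([
  [-0.2, -0.01, 0, 0, 0, 0, 0],
  [-0.2, -0.01, 0, 0, 0, 0, 0],
  [-0.2, 0, 0, -0.05, 0, 0, 0],
  [-1, 0, 0, -0.06, 0, 0, 0],
  [-1, -0.04, -0.034, -0.05, 0, 0, 0],
  [-1, -0.04, -0.034, -0.05, 0, 0, 0],
  [-1, -0.04, -0.034, 0, 0, 0, 0],
  [-1, -0.04, -0.034, 0, 0, 0, 0],
  [-1, -0.04, -0.034, 0, 0, 0, 0],
  [-1, -0.04, -0.034, 0, 0, 0, 0],
  [-1, -0.04, -0.034, 0, 0, 0, 0],
  [-1, -0.035, -0.037, 0, 0, 0, 0],
])

```text
t: 24.78
ee_pos: [0.4162, -0.3033, 0.2056]
ee_rot: [[-0.233, 0.973, 0.002], [0.973, 0.233, 0.001], [0.0, 0.002, -1.0]]
contact_force: [1.8, 0.7, -0.2]
finger_gap: 0.0858
finger_force: 0.0
```

```bash
cat >> h.py <<'E'
az=np.radians(135.2); AX=np.array([.5*np.cos(az),.5*np.sin(az),np.sqrt(.75)]); FOOT=np.array([.455,-.3697,.0399])
hy=np.array([-AX[1],AX[0],0])/-.5   # (.705,.709,0)
GR=np.stack([np.cross(hy,-AX),hy,-AX],1)
E
python3 - <<'E'
from h import *
print(GR)
delta(FOOT+.127*AX,GR)
p,d=shot('top','t5'); cv2.imwrite('pics/t5c.png',cv2.resize(p[150:240,225:315],None,fx=6,fy=6,interpolation=cv2.INTER_CUBIC))
E
```

```text
[[-0.6145  0.7046  0.3548]
 [ 0.6102  0.7096 -0.3523]
 [-0.5    -0.     -0.866 ]]
t 24.77 pos [ 0.4162 -0.3033  0.2056] jig [-0.2671 -0.3887  0.2056] F [ 1.8007  0.6654 -0.1718] gap 0.08583969046341637 j [ 1.3153  0.4413 -0.9305  1.912   0.4189  0.9954  0.4312]
delta tool (translate first) [-0.0196 -0.0112  0.0557] after turn [ 0.0184 -0.0197  0.0536] rot [ -8.2115 -29.2129 -31.0354]
```

View pics/t5c.png

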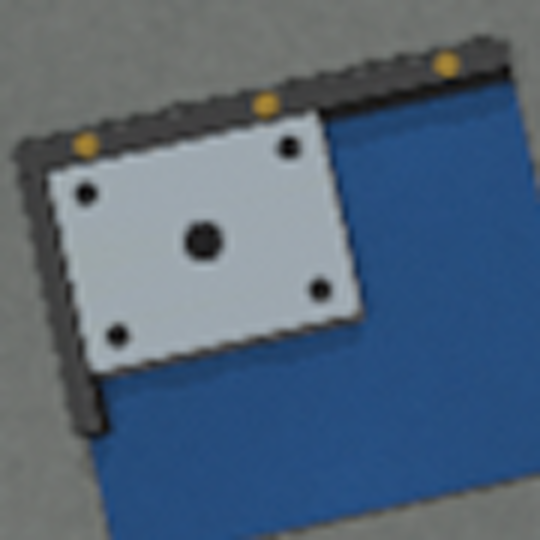

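Emit:
apply_moves([
  [-1, 0, 0, 0, -1.65, -5.85, -6.2],
  [-1, 0, 0, 0, -1.65, -5.85, -6.2],
  [-1, 0, 0, 0, -1.65, -5.85, -6.2],
  [-1, 0, 0, 0, -1.65, -5.85, -6.2],
  [-1, 0, 0, 0, -1.65, -5.85, -6.2],
  [-1, 0.009, -0.01, 0.005, 0, 0, 0],
  [-1, 0.009, -0.01, 0.01, 0, 0, 0],
  [-1, 0, 0, 0, 0, 0, 0],
])

```text
t: 25.82
ee_pos: [0.3961, -0.31, 0.1826]
ee_rot: [[-0.615, 0.705, 0.353], [0.611, 0.709, -0.352], [-0.498, -0.001, -0.867]]
contact_force: [0.1, 0.1, 0.1]
finger_gap: 0.0853
finger_force: 0.0
```

```bash
python3 - <<'E'
from h import *
delta(FOOT+.017*AX,GR)
p,d=shot('side','s6'); p2,d=shot('top','t6')
o=np.hstack([cv2.resize(p[90:220,285:415],(400,400)),cv2.resize(p2[200:290,405:495],(400,400))]); cv2.imwrite('pics/c6.png',o)
E
```

```text
t 25.82 pos [ 0.3961 -0.31    0.1826] jig [-0.2882 -0.3905  0.1826] F [0.1285 0.079  0.0659] gap 0.08528798767008575 j [ 1.3035  0.1928 -0.8327  2.3266  1.0345  0.3199  0.3667]
delta tool (translate first) [-0.0016 -0.0007  0.1486] after turn [-0.0013 -0.0009  0.1486] rot [-0.0534 -0.1061 -0.0029]
```

View pics/c6.png

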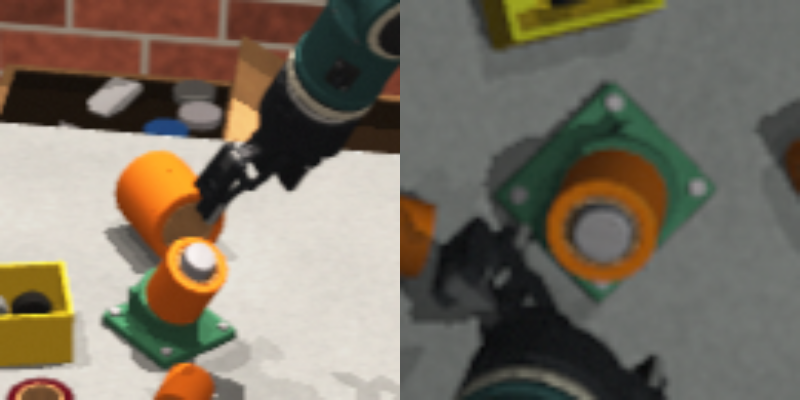

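Emit:
apply_moves([
  [-1, -0.0015, -0.0008, 0.03, 0, 0, 0],
  [-1, 0, 0, 0.03, 0, 0, 0],
  [-1, 0, 0, 0.03, 0, 0, 0],
  [-1, 0, 0, 0.02, 0, 0, 0],
  [-1, 0, 0, 0.02, 0, 0, 0],
  [-1, 0, 0, 0.01, 0, 0, 0],
  [-1, 0, 0, 0.008, 0, 0, 0],
  [-1, 0, 0, 0, 0, 0, 0],
])

```text
t: 26.92
ee_pos: [0.4495, -0.3647, 0.0561]
ee_rot: [[-0.614, 0.706, 0.354], [0.611, 0.709, -0.353], [-0.5, -0.001, -0.866]]
contact_force: [-0.9, -0.3, 0.6]
finger_gap: 0.0854
finger_force: 0.0
```

Emit:
apply_moves([
  [0.1, 0, 0, 0, 0, 0, 0],
  [0.1, 0, 0, 0, 0, 0, 0],
  [0.4, 0, 0, 0, 0, 0, 0],
  [0.4, 0, 0, 0, 0, 0, 0],
  [0.4, 0, 0, 0, 0, 0, 0],
], squeeze=40)

```text
t: 27.55
ee_pos: [0.4499, -0.3639, 0.0571]
ee_rot: [[-0.615, 0.704, 0.355], [0.609, 0.71, -0.353], [-0.501, -0.001, -0.865]]
contact_force: [-2.0, 2.9, 4.6]
finger_gap: 0.0604
finger_force: 41.8
```

```bash
python3 - <<'E'
from h import *
delta(FOOT+.017*AX,GR)
p,d=shot('side','s7'); p2,d=shot('top','t7')
o=np.hstack([cv2.resize(p[90:220,285:415],(400,400)),cv2.resize(p2[200:290,405:495],(400,400))]); cv2.imwrite('pics/c7.png',o)
E
```

```text
t 27.55 pos [ 0.4499 -0.3639  0.0571] jig [-0.2483 -0.4555  0.0571] F [-1.9719  2.893   4.6083] gap 0.06038303943323851 j [ 1.0778  0.5806 -0.6028  2.2373  1.9154  0.4111 -0.4035]
delta tool (translate first) [ 0.0019 -0.0005  0.0017] after turn [ 0.0019 -0.0005  0.0017] rot [-0.0101  0.0743  0.0411]
```

Emit:
apply_moves([
  [0.4, 0, 0, -0.005, 0, 0, 0],
  [0.4, 0, 0, -0.008, 0, 0, 0],
  [0.4, 0, 0, -0.01, 0, 0, 0],
  [0.4, 0, 0, -0.01, 0, 0, 0],
  [0.4, 0, 0, 0, 0, 0, 0],
])

```text
t: 28.28
ee_pos: [0.438, -0.3529, 0.086]
ee_rot: [[-0.614, 0.705, 0.355], [0.609, 0.709, -0.355], [-0.502, -0.001, -0.865]]
contact_force: [3.2, -0.3, 1.9]
finger_gap: 0.0598
finger_force: 44.5
```

Emit:
apply_moves([
  [0.4, 0, 0, -0.01, 0, 0, 0],
  [0.4, 0, 0, -0.01, 0, 0, 0],
  [0.4, 0, 0, -0.01, 0, 0, 0],
  [0.4, 0, 0, -0.01, 0, 0, 0],
  [0.4, 0, 0, -0.01, 0, 0, 0],
  [0.4, 0, 0, -0.01, 0, 0, 0],
  [0.4, 0, 0, -0.015, 0, 0, 0],
  [0.4, 0, 0, 0, 0, 0, 0],
])

```text
t: 29.28
ee_pos: [0.41, -0.3267, 0.1497]
ee_rot: [[-0.613, 0.707, 0.353], [0.611, 0.708, -0.355], [-0.5, -0.002, -0.866]]
contact_force: [-0.3, 0.1, -1.1]
finger_gap: 0.06
finger_force: 45.9
```

```bash
python3 - <<'E'
from h import *
delta(FOOT+.12*AX,GR)
s=sensors.get_state(); print(s['finger_force'])
for n in('top','side'):
    p,d=shot(n,n+'8'); h=cv2.cvtColor(p,cv2.COLOR_BGR2HSV); m=(h[...,0]<20)&(h[...,1]>150)&(h[...,2]>60)
    W=world(n,d); q=W[m]; q=q[np.linalg.norm(q-s['ee_pos'],axis=1)<.09]
    l=(q-s['ee_pos'])@s['ee_rot']; print(n,len(l),l.min(0) if len(l) else 0,l.max(0) if len(l) else 0, np.percentile(l,[2,98],axis=0))
E
```

```text
t 29.27 pos [ 0.41   -0.3267  0.1497] jig [-0.2785 -0.41    0.1497] F [-0.2999  0.1471 -1.0784] gap 0.06003042841407347 j [ 1.0987  0.2746 -0.619   2.3186  1.3164  0.2911  0.0951]
delta tool (translate first) [0.001  0.0012 0.0062] after turn [0.001  0.0012 0.0062] rot [-0.1831  0.0108 -0.0782]
45.93211144208908
top 277 [-0.0274 -0.0273 -0.0735] [-0.0048  0.0295  0.0165] [[-0.0265 -0.0226 -0.0513]
 [-0.0078  0.0251  0.0129]]
side 276 [-0.0107 -0.0314 -0.0689] [0.0366 0.0366 0.0454] [[ 0.0009 -0.0246 -0.0526]
 [ 0.0356  0.0315  0.0149]]
```

Emit:
apply_moves([
  [0.4, -0.01, 0, -0.017, 0, 0, 0],
  [0.4, 0, 0, 0, 0, 7.5, 0],
  [0.4, 0, 0, 0, 0, 7.5, 0],
  [0.4, 0, 0, 0, 0, 7.5, 0],
  [0.4, 0, 0, 0, 0, 7.5, 0],
  [0.4, 0, 0, -0.02, 0, 0, 0],
  [0.4, 0, 0, 0, 0, 0, 0],
])

```text
t: 30.25
ee_pos: [0.4103, -0.3297, 0.1902]
ee_rot: [[-0.703, 0.71, 0.029], [0.709, 0.704, -0.046], [-0.053, -0.012, -0.999]]
contact_force: [-0.1, 0.7, -2.2]
finger_gap: 0.0601
finger_force: 45.9
```

```bash
python3 - <<'E'
from h import *
delta(jig(0,0,.13)-.002*down(135)[:,0],down(135))
E
```

```text
t 30.25 pos [ 0.4103 -0.3297  0.1902] jig [-0.2789 -0.413   0.1902] F [-0.0751  0.669  -2.1671] gap 0.06011650408922116 j [ 1.3234  0.4439 -0.8928  1.9376  0.4696  0.9196  0.9809]
delta tool (translate first) [0.2084 0.4537 0.0438] after turn [0.2036 0.454  0.0602] rot [-0.6878  3.0488 -0.2558]
```

Emit:
apply_moves([
  [0.4, 0, 0, 0, -0.7, 3.0, -0.3],
  [0.4, 0.01, 0.022, 0, 0, 0, 0],
  [0.4, 0.018, 0.04, 0, 0, 0, 0],
  [0.4, 0.018, 0.04, 0, 0, 0, 0],
  [0.4, 0.018, 0.04, 0, 0, 0, 0],
  [0.4, 0.018, 0.04, 0, 0, 0, 0],
  [0.4, 0.018, 0.04, 0, 0, 0, 0],
  [0.4, 0.018, 0.04, 0, 0, 0, 0],
  [0.4, 0.018, 0.04, 0, 0, 0, 0],
  [0.4, 0.018, 0.04, 0, 0, 0, 0],
  [0.4, 0.018, 0.04, 0, 0, 0, 0],
  [0.4, 0.018, 0.04, 0, 0, 0, 0],
])

```text
t: 31.75
ee_pos: [0.5731, 0.1041, 0.1902]
ee_rot: [[-0.708, 0.706, 0.001], [0.706, 0.708, -0.0], [-0.001, 0.0, -1.0]]
contact_force: [0.4, -0.8, -1.5]
finger_gap: 0.0596
finger_force: 45.9
```

Emit:
apply_moves([
  [0.4, 0.014, 0.032, 0, 0, 0, 0],
  [0.4, 0, 0, 0, 0, 0, 0],
  [0.4, 0, 0, 0, 0, 0, 0],
])

```text
t: 32.12
ee_pos: [0.5855, 0.1348, 0.19]
ee_rot: [[-0.708, 0.706, -0.001], [0.706, 0.708, -0.0], [0.0, -0.001, -1.0]]
contact_force: [-0.2, -0.6, -1.3]
finger_gap: 0.0602
finger_force: 45.9
```

```bash
python3 - <<'E'
from h import *
delta(jig(0,0,.07)-.002*down(135)[:,0],down(135))
s=sensors.get_state()
for n in('side','top'):
    p,d=shot(n,n+'9'); h=cv2.cvtColor(p,cv2.COLOR_BGR2HSV); m=(h[...,0]<20)&(h[...,1]>150)&(h[...,2]>60)
    W=world(n,d); q=W[m]; q=q[np.linalg.norm(q-s['ee_pos'],axis=1)<.08]
    l=(q-s['ee_pos'])@s['ee_rot']; print(n,len(l)); print(np.percentile(l,[2,50,98],axis=0))
E
```

```text
t 32.12 pos [0.5855 0.1348 0.19  ] jig [-0.0008 -0.0018  0.19  ] F [-0.2355 -0.5565 -1.2575] gap 0.06016406847653188 j [ 0.3481  0.6048 -0.8746  1.723   0.522   1.0648  0.0849]
delta tool (translate first) [-0.001   0.0017  0.12  ] after turn [-0.0009  0.0016  0.12  ] rot [-0.0296 -0.0203  0.0568]
side 721
[[-0.0081 -0.0242 -0.0501]
 [ 0.028   0.01   -0.0258]
 [ 0.0363  0.0294  0.0133]]
top 0Traceback (most recent call last):
  File "<stdin>", line 7, in <module>
    return _quantile_unchecked(
        a, q, axis, out, overwrite_input, method, keepdims, weights)
    return _ureduce(a,
                    func=_quantile_ureduce_func,
    ...<5 lines>...
                    overwrite_input=overwrite_input,
                    method=method)
    r = func(a, **kwargs)
    result = _quantile(arr,
                       quantiles=q,
    ...<2 lines>...
                       out=out,
                       weights=wgt)
    slices_having_nans = np.isnan(arr[-1, ...])
                                  ~~~^^^^^^^^^
IndexError: index -1 is out of bounds for axis 0 with size 0
```

Emit:
apply_moves([
  [0.4, -0.004, 0.001, 0.03, 0, 0, 0],
  [0.4, 0, 0, 0.04, 0, 0, 0],
  [0.4, 0, 0, 0.03, 0, 0, 0],
  [0.4, 0, 0, 0.015, 0, 0, 0],
  [0.4, 0, 0, 0.007, 0, 0, 0],
  [0.4, 0, 0, 0, 0, 0, 0],
  [0.4, 0, 0, 0, 0, 0, 0],
])

```text
t: 33.1
ee_pos: [0.5906, 0.134, 0.0693]
ee_rot: [[-0.707, 0.707, 0.001], [0.707, 0.707, 0.003], [0.001, 0.002, -1.0]]
contact_force: [0.3, 0.0, -1.5]
finger_gap: 0.0602
finger_force: 45.9
```

Emit:
apply_moves([
  [0.4, 0, 0, 0.002, 0, 0, 0],
  [0.4, 0, 0, 0.002, 0, 0, 0],
  [0.4, 0, 0, 0, 0, 0, 0],
])

```text
t: 33.48
ee_pos: [0.5897, 0.1337, 0.064]
ee_rot: [[-0.708, 0.707, -0.001], [0.707, 0.708, 0.002], [0.002, 0.001, -1.0]]
contact_force: [-0.3, -0.5, -1.1]
finger_gap: 0.0599
finger_force: 45.9
```

Emit:
apply_moves([
  [0.4, 0, 0, 0.0015, 0, 0, 0],
  [0.4, 0, 0, 0, 0, 0, 0],
])

```text
t: 33.72
ee_pos: [0.5897, 0.1338, 0.0625]
ee_rot: [[-0.707, 0.707, -0.001], [0.707, 0.707, 0.002], [0.002, 0.001, -1.0]]
contact_force: [-0.6, 0.1, -1.4]
finger_gap: 0.06
finger_force: 45.9
```

Emit:
apply_moves([
  [0.4, 0, 0, 0.0015, 0, 0, 0],
  [0.4, 0, 0, 0, 0, 0, 0],
])

```text
t: 33.98
ee_pos: [0.5897, 0.1337, 0.061]
ee_rot: [[-0.707, 0.707, -0.001], [0.707, 0.707, 0.002], [0.002, 0.001, -1.0]]
contact_force: [0.1, 0.1, -2.3]
finger_gap: 0.0599
finger_force: 45.9
```

Emit:
apply_moves([
  [0.4, 0, 0, 0.001, 0, 0, 0],
  [0.4, 0, 0, 0, 0, 0, 0],
])

```text
t: 34.22
ee_pos: [0.5897, 0.1338, 0.06]
ee_rot: [[-0.708, 0.707, -0.001], [0.707, 0.708, 0.002], [0.002, 0.001, -1.0]]
contact_force: [-0.5, -0.1, -2.5]
finger_gap: 0.0599
finger_force: 45.9
```

Emit:
apply_moves([
  [0.4, 0, 0, 0.001, 0, 0, 0],
  [0.4, 0, 0, 0, 0, 0, 0],
])

```text
t: 34.48
ee_pos: [0.5897, 0.1337, 0.059]
ee_rot: [[-0.707, 0.707, -0.001], [0.707, 0.707, 0.002], [0.002, 0.001, -1.0]]
contact_force: [0.5, -0.3, -1.5]
finger_gap: 0.0599
finger_force: 45.9
```

Emit:
apply_moves([
  [0.4, 0, 0, 0.001, 0, 0, 0],
  [0.4, 0, 0, 0, 0, 0, 0],
])

```text
t: 34.72
ee_pos: [0.5897, 0.1338, 0.058]
ee_rot: [[-0.708, 0.707, -0.001], [0.707, 0.708, 0.002], [0.002, 0.001, -1.0]]
contact_force: [-1.2, -0.3, -1.7]
finger_gap: 0.06
finger_force: 45.9
```

Emit:
apply_moves([
  [0.4, 0, 0, 0.001, 0, 0, 0],
  [0.4, 0, 0, 0, 0, 0, 0],
])

```text
t: 34.98
ee_pos: [0.5898, 0.1339, 0.0577]
ee_rot: [[-0.708, 0.707, -0.001], [0.707, 0.708, 0.002], [0.002, 0.001, -1.0]]
contact_force: [-1.4, -1.5, 5.0]
finger_gap: 0.06
finger_force: 46.1
```

Emit:
apply_moves([
  [0.4, 0, 0, 0.001, 0, 0, 0],
  [0.4, 0, 0, 0, 0, 0, 0],
])

```text
t: 35.22
ee_pos: [0.5898, 0.1339, 0.0577]
ee_rot: [[-0.708, 0.707, -0.001], [0.707, 0.708, 0.001], [0.001, 0.0, -1.0]]
contact_force: [-4.2, -2.1, 11.8]
finger_gap: 0.0597
finger_force: 46.7
```

Emit:
apply_moves([
  [0.4, 0, 0, -0.0015, 0, 0, 0],
  [0.4, 0, 0, 0, 0, 0, 0],
  [-0.5, 0, 0, 0, 0, 0, 0],
  [-0.8, 0, 0, 0, 0, 0, 0],
  [-1, 0, 0, 0, 0, 0, 0],
  [-1, 0, 0, 0, 0, 0, 0],
  [-1, 0, 0, -0.01, 0, 0, 0],
  [-1, 0, 0, -0.03, 0, 0, 0],
  [-1, 0, 0, -0.04, 0, 0, 0],
  [-1, 0, 0, -0.05, 0, 0, 0],
  [-1, 0, 0, -0.05, 0, 0, 0],
], squeeze=20)

```text
t: 36.6
ee_pos: [0.5898, 0.1335, 0.2398]
ee_rot: [[-0.708, 0.706, -0.001], [0.706, 0.708, 0.002], [0.002, 0.001, -1.0]]
contact_force: [0.8, 0.1, 0.5]
finger_gap: 0.0855
finger_force: 0.0
```

Emit:
apply_moves([
  [-1, 0.02, -0.04, 0, 0, 0, 0],
  [-1, -0.02, -0.05, 0, 0, 0, 0],
  [-1, -0.02, -0.05, 0, 0, 0, 0],
  [-1, -0.02, -0.05, 0, 0, 0, 0],
  [-1, -0.02, -0.05, 0, 0, 0, 0],
  [-1, 0, 0, 0, 0, 0, 0],
])

```text
t: 37.35
ee_pos: [0.4612, -0.0835, 0.2374]
ee_rot: [[-0.701, 0.713, -0.002], [0.713, 0.701, -0.001], [0.001, -0.002, -1.0]]
contact_force: [0.0, -0.2, 0.2]
finger_gap: 0.0857
finger_force: 0.0
```

```bash
python3 - <<'E'
from h import *
delta(jig(0,0,.07),down(135))
p,d=shot('top','t10'); h=cv2.cvtColor(p,cv2.COLOR_BGR2HSV)
m=(h[...,0]<20)&(h[...,1]>150)&(h[...,2]>60); W=world('top',d)
q=W[m]; q=(q-JO)@JR; k=(abs(q[:,:2])<.06).all(1)&(q[:,2]>.09)&(q[:,2]<.13); print('roll top',k.sum(),cv2.minEnclosingCircle(np.float32(q[k][:,:2])),np.median(q[k][:,2]))
w=(h[...,1]<60)&(h[...,2]>110); q=(W-JO)@JR; k=w&(abs(q[...,2]-.042)<.012)&(abs(q[...,0])<.07)&(abs(q[...,1])<.08)
r=cv2.minAreaRect(np.float32(q[k][:,:2])); print('plates',k.sum(),r)
cv2.imwrite('pics/t10c.png',cv2.resize(p[150:240,225:315],None,fx=6,fy=6,interpolation=cv2.INTER_CUBIC))
a=cv2.imread('pics/t5.png');
E
```

```text
t 37.35 pos [ 0.4612 -0.0835  0.2374] jig [-0.1723 -0.1853  0.2374] F [ 0.0447 -0.1705  0.1881] gap 0.08565711200293591 j [ 0.9782  0.3172 -1.0108  1.9761  0.3163  1.0181  0.5972]
delta tool (translate first) [0.0694 0.2436 0.167 ] after turn [0.0676 0.2439 0.1674] rot [-0.1082 -0.0655 -0.4665]
roll top 247 ((-0.0007607222069054842, -0.002611492993310094), 0.030378470197319984) 0.10407100922398826
plates 1032 ((-4.183128476142883e-05, 6.182119250297546e-05), (0.08996059745550156, 0.12055669724941254), 0.09736768901348114)
```

```bash
python3 -c "
from rig import arm; print(arm.close_job())"
```

```text
the job is handed in; nothing more can be done
None
```

The stack is squared against both fences, the orange roll stands upright within about 3 mm of the top plate's centre, and the job is handed in at about 37 s. I broke one rule: I viewed 11 pictures against the limit of 10.

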